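# Load the orbital shaker and lock its gate

### The arm

A 6-joint arm with a two-finger parallel gripper is mounted at the origin on a cart in front of the work surface, level with it; the furniture and walls round the work are solid. World frame = base frame: x ahead of the robot, y to its left, z up, the work surface at z = 0. Lengths are in mm, angles in rad, forces in N, time in s.
With the tool pointing down it reaches from about 325 to 1000 mm from the base axis. Payload 5.1 kg.
Tool frame: the origin (TCP) lies midway between the tips of the shut fingers; the grasp point (between the pads) lies 19 mm behind it; z points along the fingers, x is the direction in which the jaws open and shut, and the axes are right-handed (so a half turn about z gives the same grasp; the last joint's range is limited). The gripper opens to 85 mm and grips with 20 to 120 N. Pads are 22 mm wide; open, the fingers measure 114 mm over their backs; the gripper's body (76 mm by 85 mm) begins 54 mm behind the grasp point. The pads swing forward as they close: fully open they stand 13 mm farther back than shut.
Start: joints at [-1.381, 0.124, 1.65, -0, 1.367, -0.083], TCP at [175.096, -625.96, 231.322] pointing down, gripper open.
Joint ranges: [-2.61, 2.61], [-1.02, 2.33], [0.03, 2.71], [-1.35, 4.49], [0.32, 2.68], [-2.91, 2.91]. Speed limits (rad/s): [2.57, 2.57, 3.14, 3.14, 3.14, 3.14].

### API

Orientations are given as a unit quaternion [x, y, z, w].
In Python, from plant import * gives the robot as it stands.
- The arm moves only by the tool play_rows, never from a script. Its argument "deltas" is a list of rows, each a list of 3 entries, a list of its own where there are three numbers: the shift along the tool's x, y, z in mm, then the turn, a rotation vector about the tool's x, y, z in rad, then the finger opening in mm, from 0 to 85.4. In form: [[[x, y, z], [ax, ay, az], hand], ...]. A call has 1 to 20 rows; each row is the pose to reach, as a shift and turn from the pose commanded when the call began, along the tool's axes at that moment; what a row does not reach only later rows make up. A row lasts 1/8 s, in which the tool goes at most 62.5 mm and 10.7 degrees, less where a joint would pass 70% of its speed; a pose out of reach is approached as far as the arm can. A call with a gripper value outside its range is refused whole. The fingers move at their own pace and stop on an object; "force" is the grip in N (left out, the last holds). Time passes only in rows, so rows that repeat a pose let the fingers close. It gives the time, the measured TCP pose, the force and the opening at its end, in the units of the state.
- get_obs(): the state, without advancing time (a new reading comes with each control period).
- snapshot(name): name is "side" or "top" or "wrist"; returns (picture, depth): 384x512x3 uint8, blue, green, red; 384x512 float32, mm along the optical axis (not along the pixel's ray), 0 where there is no reading.
- camera_model(name): a dict with "camera_matrix" (3x3 intrinsics, pixels), "D" ([k1, k2, p1, p2, k3] as OpenCV has them; the pictures are not rectified), "extrinsics" (4x4, takes a point from world to camera coordinates); the wrist camera has in their place "T_tool_cam" (4x4, takes a point from camera to tool coordinates, whose origin is the TCP and whose axes are the tool frame's). Camera axes: x right, y up, looking along -z (the intrinsics and any distortion apply to the point x, -y, -z); pixel columns grow to the right and rows downward; lengths in mm; the calibration is good to about 2 mm. A picture is of the moment at which its call begins: read the wrist's pose just before it. camera_model takes no time and is no camera call.
- close_job(): hands the job in, once; it reports no verdict.
The state is a dict: "time": time; "joint_pos": joint angles; "joint_velocities": joint speeds; "tau": joint torques, N m; "tcp_pos": TCP position; "tool_rot": TCP orientation; "contact_force": force on the tool from outside, world axes, zero at the start; "torque": the same for the moment, N m; "finger_gap": finger opening in mm.
Only numpy, scipy, OpenCV 4.12 (cv2) and the standard library are available. Lean on these libraries where they do the work, as an engineer would, in place of code of your own. Each camera call takes 0.05 s, during which the arm holds its last target. There are 200 camera calls.

### The job

Load the orbital shaker for a mixing run: stand the heavy white wash bottle in its middle bay so the platform stays balanced, the yellow-lidded specimen cup in the bay to the bottle's left and the brown dropper bottle in the bay to its right (as the robot sees it), each upright on the mat near the centre of its bay; keep the vessels upright all the time. Swing the front gate fully shut and lock it with the retaining pin from the parking block, pushed down through the gate's eye and the post below until its collar sits on the eye. Leave everything released and at rest.

Things in the scene. Friction and masses are not known exactly. Their poses are not given: they have to be found in the camera images.
- shaker: Orbital shaker, fixed. Origin at bench level under its centre; x to its back, y to its left as the robot sees it, z up. White housing 200 x 270 mm, aluminium platform, black mat (top z = 68 mm). Four ribs along x, 16 mm high, make 3 bays 82 mm wide, centres x = 0, y = +85 (left), 0, -85 mm (right). Rear rail x = 62, top z = 85 mm. Gate pivot x = -58, y = +155; locking post x = -58, y = -155.
- gate (a joint): Gate angle, rad: 0 = shut against its stop, bar across the bays' front at x = -58 mm; grows as the bar swings level toward the robot (shutting is anticlockwise seen from above). Starts 0.5 to 1.0; stays where left (0.1 N m). Bar 14 mm wide, z = 81 to 93 mm. Its free end, 310 mm from the pivot, is an eye plate 34 x 36 x 12 mm with a 14 mm hole, which lies over the locking post's hole when shut.
- gate_knob (a point): Centre of the top of the black knob on the gate bar, 163 mm above the bench, 70 mm from the pivot axis (in front of the left bay when shut). Round, upright, 16 mm thick over its upper 29 mm, on a 10 mm stem. Pinch or push it to swing the gate.
- lock_hole (a point): Centre of the hole's mouth in the top of the shaker's locking post, z = 80 mm, x = -58, y = -155 mm in the shaker's frame: vertical through hole, 14 mm across, 22 mm deep, block 34 x 36 mm. With the gate shut, the gate's 12 mm thick eye lies above it on the same axis, top z = 93 mm.
- pin: Retaining pin, upright in its parking block at the start. Origin at the tip of its nose, z up along it. Steel shank 10 mm across, 38 mm long, nose tapered over the last 7 mm; steel collar 24 mm across from 38 to 42 mm; black round grip 18 mm across from 42 to 74 mm above the tip. 80 g.
- pin_block: Aluminium block, fixed, in which the pin is parked: 50 (x) x 80 (y) mm, 44 mm high. Origin at bench level under the pin's hole (14 mm, through); the block reaches from y = -25 to +55 mm. The pin's collar rests on its top. A small bent hex key sticks up 14 mm from its +y part.
- specimen_cup: Squat specimen cup with a yellow screw lid, 61 mm tall: lid 57 mm across from 48 mm up, body 52 mm across below. Origin at the centre of its underside, z up. 70 to 130 g.
- wash_bottle: White squeeze bottle with a pointed cap, 174 mm tall: body 60 mm across up to 96 mm, shoulder sloping in to 38 mm across at 118 mm, cap 30 mm across from 118 to 142 mm, then a nozzle tapering to a point. Origin at the centre of its underside, z up. 0.2 to 0.36 kg.
- dropper_bottle: Small brown dropper bottle with a black rubber bulb, 102 mm tall: body 33 mm across up to 62 mm, collar 24 mm across from 62 to 77 mm, bulb 12 mm across above. Origin at the centre of its underside, z up. 70 g.
Mind the look-alikes: they are no part of the job. Leave any green or orange look-alike of the pin alone.

How it is judged (in metres and radians):
At the end, for the whole second after the job is handed in: Bottle middle, cup left, dropper right: each within 15 mm of its bay centre in x and y, on the mat within 6 mm, upright within 0.1 rad; gate below 0.03 rad; pin upright within 0.12 rad, within 4 mm of the hole axis, nose at z = 55 mm within 3 mm; all at rest (under 0.02 m/s) (x of specimen_cup in the frame of shaker between -0.015 and 0.015 m and y of specimen_cup in the frame of shaker between 0.07 and 0.1 m and z of specimen_cup in the frame of shaker between 0.062 and 0.074 m and angle between each of specimen_cup, wash_bottle, dropper_bottle's own z axis and vertical below 0.1 rad and linear speed of each of specimen_cup, wash_bottle, dropper_bottle, pin below 0.02 m/s and x of wash_bottle in the frame of shaker between -0.015 and 0.015 m and y of wash_bottle in the frame of shaker between -0.015 and 0.015 m and z of wash_bottle in the frame of shaker between 0.062 and 0.074 m and x of dropper_bottle in the frame of shaker between -0.015 and 0.015 m and y of dropper_bottle in the frame of shaker between -0.1 and -0.07 m and z of dropper_bottle in the frame of shaker between 0.062 and 0.074 m and value of joint gate below 0.03 rad and x of pin in the frame of shaker between -0.062 and -0.054 m and y of pin in the frame of shaker between -0.159 and -0.151 m and z of pin in the frame of shaker between 0.052 and 0.058 m and angle between pin's own z axis and vertical below 0.12 rad); the robot touches nothing.
It fails at once if a vessel is tipped by more than 0.6 rad (angle between any of specimen_cup, wash_bottle, dropper_bottle's own z axis and vertical above 0.6 rad).
It also fails if it takes over 133 s, if anything falls off the work surface, if the arm or the gripper's body presses on something with over 40 N, if the wrist force passes 120 N, or if a joint passes its speed limit or range.

## Working session

There is one attempt and no reset: what is moved stays moved. The work goes in short steps, Python scripts to look and compute and a tool call to move; the robot and the scene stay as the last step left them, time stands still between calls to the robot, and variables do not carry over. Pictures are saved under pics/ and viewed, about 12 in all and at most 16, crops included, and the job is handed in when it is done.

Besides the shell and the picture viewer there is one more tool, called after "Emit:" by a JSON object that holds its "op" and its "data". play_rows: Moves the arm, as the interface text tells. Its arguments: {"type":"object","properties":{"deltas":{"type":"array"},"force":{"type":"number"}},"required":["deltas"]}

```bash
mkdir -p pics; ls
cat > h.py <<'E'
from plant import *
import numpy as np, cv2
from scipy.spatial.transform import Rotation as R
def ext(name):
    m=camera_model(name)
    if name=="wrist":
        o=get_obs(); T=np.eye(4); T[:3,:3]=R.from_quat(o["tool_rot"]).as_matrix(); T[:3,3]=o["tcp_pos"]
        return m,T@np.array(m["T_tool_cam"])
    return m,np.linalg.inv(np.array(m["extrinsics"]))
def shot(name,fn=None):
    m,C=ext(name); im,d=snapshot(name)
    if fn: cv2.imwrite("pics/"+fn,im)
    return im,d,m,C
def rays(uv,m,C):
    uv=np.asarray(uv,float).reshape(-1,1,2)
    n=cv2.undistortPoints(uv,np.array(m["camera_matrix"],float),np.array(m["D"],float)).reshape(-1,2)
    v=np.c_[n[:,0],-n[:,1],-np.ones(len(n))]
    return C[:3,3],v@C[:3,:3].T   # scale = depth
def plane(uv,z,m,C):
    o,v=rays(uv,m,C); return o+v*((z-o[2])/v[:,2])[:,None]
def cloud(d,m,C):
    h,w=d.shape; u,v=np.meshgrid(np.arange(w),np.arange(h))
    o,r=rays(np.stack([u,v],-1),m,C); return (o+r*d.reshape(-1,1)).reshape(h,w,3)
E
cat > a.py <<'E'
from h import *
print(get_obs())
for n in("top","side"):
    im,d,m,C=shot(n,n+"0.png"); np.savez(n+"0.npz",im=im,d=d,K=m["camera_matrix"],D=m["D"],C=C); print(n,m,C.round(3), (d==0).mean())
print(camera_model("wrist"))
E
python3 a.py
```

```text
pics
{'time': 0.0, 'joint_pos': array([-1.38120695e+00,  1.24850682e-01,  1.65121460e+00, -6.93494549e-04,
        1.36640224e+00, -8.25918628e-02]), 'joint_velocities': array([-0.00013645, -0.00102638,  0.0004265 , -0.00088864,  0.00026509,
       -0.00036868]), 'tau': array([ 1.48095086e+00, -4.32370126e+01, -3.59667599e+01,  2.62112729e-01,
        4.20704624e-01, -5.91691685e-03]), 'tcp_pos': array([ 174.51501244, -626.00979068,  230.10048342]), 'tool_rot': array([ 7.96545194e-01, -6.04578735e-01, -5.52290491e-04, -3.97740761e-05]), 'contact_force': array([0.04881118, 0.0565549 , 0.26030745]), 'torque': array([ 0.00738919, -0.05600479,  0.05791349]), 'finger_gap': 85.31150664175323}
top {'camera_matrix': array([[492.40442238,   0.        , 257.71034372],
       [  0.        , 492.40442238, 189.25430284],
       [  0.        ,   0.        ,   1.        ]]), 'D': array([-0.18326596,  0.        ,  0.        ,  0.        ,  0.        ]), 'extrinsics': array([[ 2.68060476e-02, -9.99631849e-01,  4.19542222e-03,
         2.71797033e+00],
       [ 9.94940861e-01,  2.70862775e-02,  9.6742
[... 1223 characters left out ...]
000e-01  5.23190e+02]
 [ 0.00000e+00  0.00000e+00  0.00000e+00  1.00000e+00]] 0.09965006510416667
{'camera_matrix': array([[298.03261165,   0.        , 261.58714329],
       [  0.        , 298.03261165, 191.83182926],
       [  0.        ,   0.        ,   1.        ]]), 'D': array([0.00574737, 0.        , 0.        , 0.        , 0.        ]), 'T_tool_cam': array([[ 9.99999691e-01,  4.76369939e-04,  6.25612783e-04,
        -2.36002638e-01],
       [ 6.22544494e-04, -9.65663524e-01, -2.59795247e-01,
        -6.61560677e+01],
       [ 4.80372798e-04,  2.59795557e-01, -9.65663522e-01,
        -1.44154670e+02],
       [ 0.00000000e+00,  0.00000000e+00,  0.00000000e+00,
         1.00000000e+00]])}
```

View pics/top0.png

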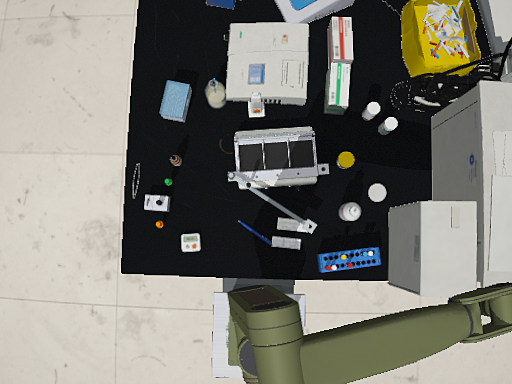

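View pics/side0.png

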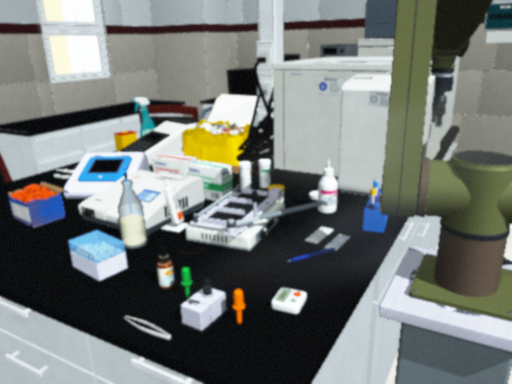

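The top view shows the shaker at about (275,158), the gate from its pivot at (232,176) to the eye at (311,227), the wash bottle at (349,211), the yellow cup at (346,159), the brown dropper at (176,159) and the pin block at (157,202). The green look-alike is at (168,181) and the orange one at (159,224). Next I take measurements from depth and an enlarged crop.

```bash
cat > b.py <<'E'
from h import *
z=np.load("top0.npz"); im,d,C=z["im"],z["d"],z["C"]; m=dict(camera_matrix=z["K"],D=z["D"])
P=cloud(d,m,C); np.save("P.npy",P)
big=cv2.resize(im[115:250,130:395],None,fx=3,fy=3,interpolation=cv2.INTER_CUBIC); cv2.imwrite("pics/topcrop.png",big)
hsv=cv2.cvtColor(im,cv2.COLOR_BGR2HSV)
def box(n,u0,u1,v0,v1,zmin):
    Q=P[v0:v1,u0:u1].reshape(-1,3); q=Q[(Q[:,2]>zmin)]
    print(n,len(q),"med",np.median(q,0).round(1),"min",q.min(0).round(0),"max",q.max(0).round(0))
box("cup",333,360,148,172,45)
box("wash",336,363,198,224,60); box("washcap",336,363,198,224,115)
box("drop",168,186,150,170,15);box("droptop",168,186,150,170,65)
box("pinblk",142,172,192,214,30); box("pin",142,172,192,214,55)
box("white",366,388,182,203,15)
box("knob",236,262,170,200,125)
box("eye",295,325,215,240,70)
box("post",316,332,160,178,65)
box("pivot",222,242,165,185,65)
def ray(c):
    for u,v in c: print((u,v),P[v,u].round(1))
ray([(235,135),(313,128),(318,180),(240,187),(262,150),(288,150),(275,150),(275,165)])
E
python3 b.py
```

```text
cup 210 med [ 614.7 -281.8   58.5] min [ 343. -307.   47.] max [ 645.   19. 1713.]
wash 272 med [ 432.6 -288.8  105.6] min [ 343. -326.   60.] max [ 464.   19. 1713.]
washcap 82 med [ 432.3 -292.5  140.5] min [ 343. -314.  115.] max [ 451.   19. 1713.]
drop 100 med [595.4 297.9  60.2] min [582. 285.  16.] max [614. 319. 109.]
droptop 40 med [597.6 301.   78.6] min [589. 292.  68.] max [611. 313. 109.]
pinblk 354 med [448.3 363.4  43. ] min [343.  19.  30.] max [ 476.  406. 1713.]
pin 38 med [447.  349.   75.4] min [343.  19.  55.] max [ 457.  395. 1713.]
white 84 med [ 509.6 -398.1   16.9] min [ 343. -433.   15.] max [ 537.   19. 1713.]
knob 23 med [506.4  47.9 159.6] min [501.  41. 142.] max [517.  54. 168.]
eye 158 med [ 389.7 -148.5   91.7] min [ 343. -179.   79.] max [ 419.   19. 1713.]
post 124 med [ 576.4 -197.8   77.4] min [ 343. -218.   65.] max [ 604.   19. 1713.]
pivot 135 med [544.6  90.   88.2] min [517.  72.  65.] max [584. 120. 106.]
(235, 135) [689.1  99.4  52.5]
(313, 128) [ 733.1 -174.2    1.5]
(318, 180) [ 547.7 -194.6   -0.8]
(240, 187) [510.4  76.7  50.4]
(262, 150) [635.    5.6  76.7]
(288, 150) [637.1 -81.9  79. ]
(275, 150) [639.  -38.7  61.1]
(275, 165) [585.9 -39.5  71.5]
```

View pics/topcrop.png

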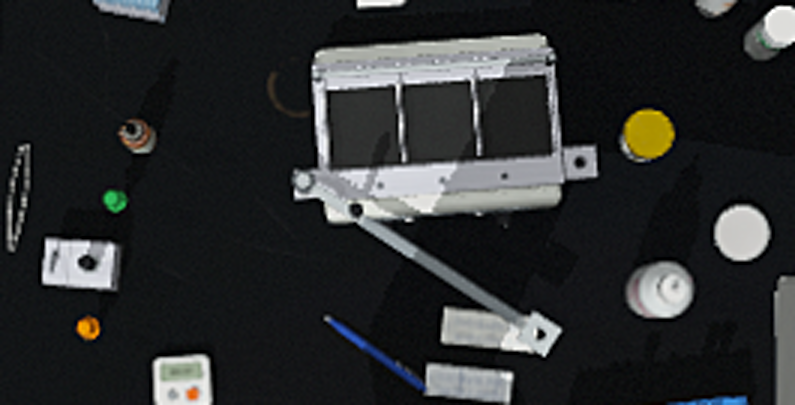

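```bash
cat > c.py <<'E'
from h import *
z=np.load("top0.npz"); im,d,C=z["im"],z["d"],z["C"]; m=dict(camera_matrix=z["K"],D=z["D"])
cr=lambda x,y:((x+.5)/3-.5+130,(y+.5)/3-.5+115)
post=plane(cr(580,162),80,m,C)[0]; 
for zz in (93,106): print("pivot@",zz,plane(cr(304,181),zz,m,C).round(1))
piv=plane(cr(304,181),106,m,C)[0]; knob=plane(cr(356,209),163,m,C)[0]; eye=plane(cr(540,334),93,m,C)[0]
print("post",post.round(1),"knob",knob.round(1),"eye",eye.round(1))
# dark mat bays at z=68: corners -> centre
sub=im[120:185,225:325]; g=sub.max(2)
P=np.load("P.npy"); H=P[...,2]
msk=np.zeros(H.shape,np.uint8); msk[120:190,220:330]=1
msk&=((im.max(2)<75)&(np.abs(H-66)<9)).astype(np.uint8)
n,l,st,ce=cv2.connectedComponentsWithStats(msk)
for i in range(1,n):
    if st[i,4]>150:
        c=cv2.findContours((l==i).astype(np.uint8),0,1)[0][0]; r=cv2.minAreaRect(c)
        print("bay",st[i],plane(r[0],68,m,C).round(1),r)
# yaw from post->pivot
yx=piv-post; th=np.arctan2(-yx[0],yx[1]); print("dist",np.linalg.norm(yx[:2]),"yaw",th)
Rz=np.array([[np.cos(th),-np.sin(th)],[np.sin(th),np.cos(th)]])
mid=(piv+post)[:2]/2; o=mid+Rz@[58,0]; print("shaker o",o.round(1))
for n_,y in(("L",85),("M",0),("R",-85)): print(n_,(o+Rz@[0,y]).round(1))
print("|knob-piv|",np.linalg.norm((knob-piv)[:2]),"|eye-piv|",np.linalg.norm((eye-piv)[:2]))
hs=cv2.cvtColor(im,cv2.COLOR_BGR2HSV)
def blob(n_,mk,u0,u1,v0,v1,zz):
    k=np.zeros(mk.shape,bool);k[v0:v1,u0:u1]=mk[v0:v1,u0:u1]
    v,u=np.nonzero(k); e=cv2.minEnclosingCircle(np.c_[u,v].astype(np.float32)); print(n_,k.sum(),plane((u.mean(),v.mean()),zz,m,C).round(1),plane(e[0],zz,m,C).round(1),e)
blob("cup lid",(hs[...,0]>20)&(hs[...,0]<35)&(hs[...,1]>150)&(hs[...,2]>90),330,362,145,175,61)
blob("wash body",(H>60)&(H<200),334,365,196,226,96)
blob("wash cap",(H>118)&(H<200),334,365,196,226,142)
blob("drop",(H>50)&(H<130),166,188,148,172,62); blob("dropbulb",(H>72)&(H<130),166,188,148,172,85)
blob("pin",(H>55)&(H<100)&(im.max(2)<90),144,175,190,215,80)
c=plane([cr(672,285)],174,m,C); print("wash nozzle tip",c.round(1)); print("pin crop",plane([cr(88,261)],80,m,C).round(1))
print("bulb tip crop",plane([cr(127,128)],102,m,C).round(1))
print("pinblock corners",plane([cr(46,240),cr(118,242),cr(115,289),cr(43,286)],44,m,C).round(1).tolist())
o=get_obs();print("tool R",R.from_quat(o["tool_rot"]).as_matrix().round(3))
E
python3 c.py
```

```text
pivot@ 93 [[545.2 106.3  93. ]]
pivot@ 106 [[543.6 105.6 106. ]]
post [ 576.9 -200.9   80. ] knob [508.2  46.7 163. ] eye [ 383.3 -157.8   93. ]
bay [289 140  25  28 605] [[ 628.  -127.2   68. ]] ((301.0842590332031, 153.600830078125), (26.752445220947266, 23.546356201171875), 86.98721313476562)
bay [ 239  142   50   30 1194] [[6.153e+02 3.000e-01 6.800e+01]] ((263.3863830566406, 156.22003173828125), (26.520496368408203, 48.645687103271484), 86.34777069091797)
dist 308.31370938824205 yaw 0.1080731647755484
shaker o [617.9 -41.4]
L [608.7  43.1]
M [617.9 -41.4]
R [ 627.1 -125.9]
|knob-piv| 68.73418104540168 |eye-piv| 308.345567760594
cup lid 216 [[ 615.  -281.8   61. ]] [[ 615.7 -281.8   61. ]] ((345.8809509277344, 158.88095092773438), 8.39112663269043)
wash body 269 [[ 434.4 -293.    96. ]] [[ 434. -293.   96.]] ((350.65093994140625, 211.59434509277344), 9.368023872375488)
wash cap 73 [[ 433.5 -293.3  142. ]] [[ 433.6 -291.9  142. ]] ((353.0454406738281, 210.9545440673828), 5.063737392425537)
drop 78 [[598.8 301.6  62. ]] [[598.8 301.1  62. ]] ((174.94444274902344, 159.05555725097656), 5.055959701538086)
dropbulb 31 [[598.3 301.8  85. ]] [[598.5 301.7  85. ]] ((173.64285278320312, 158.07142639160156), 3.3580024242401123)
pin 23 [[449.2 346.2  80. ]] [[447.9 347.1  80. ]] ((158.5, 202.5), 2.9155757427215576)
wash nozzle tip [[ 435.9 -287.5  174. ]]
pin crop [[450.7 345.6  80. ]]
bulb tip crop [[598.2 304.4 102. ]]
pinblock corners [[475.8, 402.6, 44.0], [475.8, 319.1, 44.0], [422.1, 320.3, 44.0], [423.0, 403.6, 44.0]]
tool R [[ 0.269 -0.963 -0.001]
 [-0.963 -0.269  0.001]
 [-0.001  0.001 -1.   ]]
```

```bash
cat >> h.py <<'E'
def go(x,y,z,jaw=None):
    "tool-frame shift / turn from now to a downward pose with jaw axis at angle jaw (rad, world)"
    o=get_obs(); M=R.from_quat(o["tool_rot"]).as_matrix()
    s=M.T@(np.array([x,y,z])-o["tcp_pos"])
    a=np.arctan2(M[1,0],M[0,0])
    if jaw is not None:
        a=a+(jaw-a+np.pi/2)%np.pi-np.pi/2
    X=np.array([np.cos(a),np.sin(a),0]); Z=np.array([0,0,-1.]); D=np.c_[X,np.cross(Z,X),Z]
    print("shift",s.round(1),"turn",(R.from_matrix(M.T@D)).as_rotvec().round(3),"q6",o["joint_pos"].round(2),"t",round(o["time"],2),"tcp",o["tcp_pos"].round(1),"F",o["contact_force"].round(1),"gap",round(o["finger_gap"],1))
E
python3 - <<'E'
from h import *
P=np.load("P.npy")
for u,v in [(430,250),(410,210),(465,290),(393,205),(393,250),(440,90),(440,150),(475,150),(350,260),(485,250),(372,108),(388,125),(340,85)]: print((u,v),P[v,u].round(0))
go(615,-282,230,0.108)
go(615,-282,230,1.68)
E
```

```text
(430, 250) [ 317. -461.  386.]
(410, 210) [ 432. -437.  281.]
(465, 290) [ 208. -559.  403.]
(393, 205) [ 467. -465.   -5.]
(393, 250) [ 309. -439.   92.]
(440, 90) [ 848. -590.  150.]
(440, 150) [ 649. -599.  109.]
(475, 150) [ 601. -600.  383.]
(350, 260) [ 273. -300.   59.]
(485, 250) [ 319. -595.  449.]
(372, 108) [ 787. -364.  102.]
(388, 125) [ 731. -420.   99.]
(340, 85) [ 860. -252.  114.]
shift [-212.9 -516.8    0. ] turn [-0.000e+00  1.000e-03 -1.406e+00] q6 [-1.38  0.12  1.65 -0.    1.37 -0.08] t 0.1 tcp [ 174.5 -626.   230.2] F [-0.8 -0.7 -1.2] gap 85.5
shift [-212.9 -516.8    0. ] turn [0.001 0.001 0.163] q6 [-1.38  0.12  1.65 -0.    1.37 -0.08] t 0.1 tcp [ 174.5 -626.   230.2] F [-0.8 -0.7 -1.2] gap 85.5
```

Run:
```python
from h import *
P=np.load("P.npy").reshape(-1,3)
for y0,y1 in [(-460,-430),(-520,-460),(-600,-520),(-700,-600)]:
    q=P[(P[:,1]>y0)&(P[:,1]<y1)&(P[:,2]>120)&(P[:,2]<600)&(P[:,0]<700)&(P[:,0]>-100)]
    print(y0,len(q),np.percentile(q[:,0],[0,1,3,5,10,50,95]).round(0),q[:,2].max().round(0))
q=P[(P[:,0]>250)&(P[:,0]<420)&(P[:,2]>150)&(P[:,2]<600)]; print(q[:,1].max(), np.percentile(q[:,1],[50,99]))
z=np.load("side0.npz"); S=cloud(z["d"],dict(camera_matrix=z["K"],D=z["D"]),z["C"]); 
print(S[215,376].round(0))
im,d,m,C=shot("wrist","w0.png")
```

```text
-460 3545 [ 90. 105. 122. 139. 178. 303. 439.] 600.0
-520 3127 [ 91. 100. 109. 119. 141. 257. 435.] 594.0
-600 6224 [ 96. 110. 120. 126. 167. 370. 663.] 572.0
-700 6482 [112. 129. 152. 180. 235. 478. 678.] 555.0
-432.0092256420988 [-530.41168081 -435.0069368 ]
[ 253. -203.   49.]
```

View pics/w0.png

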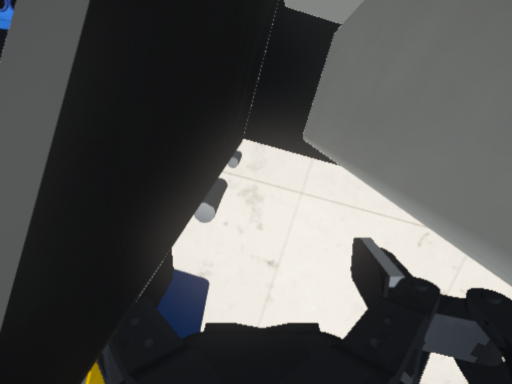

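The wrist view looks down between the box on the left, with its front corner near (245,140), and the cabinet on the right. I will back out toward −x first and go round the box.

Emit:
{"op": "play_rows", "data": {"deltas": [[[-18,63,-30],[0,0,0],85],[[-18,63,-30],[0,0,0],85],[[-18,63,-40],[0,0,0],85],[[-255,-4,-50],[0,0,0],85],[[-255,-4,-50],[0,0,0],85],[[-255,-4,-50],[0,0,0],85],[[-255,-4,-50],[0,0,0],85],[[-255,-4,-50],[0,0,0],85],[[-328,-222,-50],[0,0,0],85],[[-328,-222,-50],[0,0,0],85],[[-328,-222,-50],[0,0,0],85],[[-328,-222,-50],[0,0,0],85],[[-328,-222,-50],[0,0,0],85],[[-213,-517,-20],[0,0,0.163],85],[[-213,-517,-20],[0,0,0.163],85],[[-213,-517,-20],[0,0,0.163],85],[[-213,-517,-20],[0,0,0.163],85],[[-213,-517,-20],[0,0,0.163],85],[[-213,-517,-20],[0,0,0.163],85],[[-213,-517,-20],[0,0,0.163],85]]}}

```text
time: 2.65
tcp_pos: [615.9, -281.0, 249.9]
tool_rot: [0.745, -0.667, -0.001, 0.0]
contact_force: [1.4, 3.4, 0.6]
finger_gap: 85.2
```

Run:
```python
from h import *
im,d,m,C=shot("wrist","w1.png")
hs=cv2.cvtColor(im,cv2.COLOR_BGR2HSV)
k=((hs[...,0]>18)&(hs[...,0]<38)&(hs[...,1]>130)&(hs[...,2]>80)).astype(np.uint8)
n,l,st,ce=cv2.connectedComponentsWithStats(k); i=1+np.argmax(st[1:,4]); print(st[i])
P=cloud(d,m,C); q=P[(l==i)&(d>0)]; q=q[np.abs(q[:,2]-61)<6]; e=cv2.minEnclosingCircle(q[:,:2].astype(np.float32)); print(np.median(q,0).round(1),e)
go(615.5,-281.5,36,1.679)
```

```text
[ 239  145   51   51 2056]
[ 618.4 -282.6   62. ] ((617.4491577148438, -282.80706787109375), 28.38401985168457)
shift [ 4.00e-01 -2.00e-01  2.15e+02] turn [0.001 0.001 0.002] q6 [-0.51  0.17  1.56  0.    1.41  0.95] t 2.7 tcp [ 615.4 -281.3  251. ] F [2.  3.2 0.8] gap 85.0
```

Emit:
{"op": "play_rows", "data": {"deltas": [[[1,-1,60],[0,0,0],85],[[1,-1,120],[0,0,0],85],[[1,-1,170],[0,0,0],85],[[1,-1,200],[0,0,0],85],[[1,-1,215],[0,0,0],85],[[1,-1,215],[0,0,0],85],[[1,-1,215],[0,0,0],50],[[1,-1,215],[0,0,0],50],[[1,-1,215],[0,0,0],50],[[1,-1,215],[0,0,0],50],[[1,-1,215],[0,0,0],50],[[1,-1,215],[0,0,0],50],[[1,-1,195],[0,0,0],50],[[1,-1,195],[0,0,0],50]], "force": 40}}

```text
time: 4.45
tcp_pos: [618.2, -283.2, 59.2]
tool_rot: [0.745, -0.667, 0.002, -0.0]
contact_force: [1.1, 3.2, -1.4]
finger_gap: 53.7
```

Run:
```python
from h import *
go(430,-200,250,1.679);go(608.7,43.1,250,1.679);go(608.7,43.1,36+69,1.679)
```

```text
shift [-102.8  177.2 -191.7] turn [-0.004 -0.003  0.002] q6 [-0.51  0.34  1.7  -0.    1.1   0.95] t 4.45 tcp [ 618.2 -283.2   59.2] F [ 1.1  3.2 -1.4] gap 53.7
shift [-324.9  -27.1 -191.6] turn [-0.004 -0.003  0.002] q6 [-0.51  0.34  1.7  -0.    1.1   0.95] t 4.45 tcp [ 618.2 -283.2   59.2] F [ 1.1  3.2 -1.4] gap 53.7
shift [-325.3  -26.5  -46.6] turn [-0.004 -0.003  0.002] q6 [-0.51  0.34  1.7  -0.    1.1   0.95] t 4.45 tcp [ 618.2 -283.2   59.2] F [ 1.1  3.2 -1.4] gap 53.7
```

Emit:
{"op": "play_rows", "data": {"deltas": [[[0,0,-50],[0,0,0],50],[[0,0,-100],[0,0,0],50],[[0,0,-150],[0,0,0],50],[[-30,-3,-170],[0,0,0],50],[[-80,-7,-170],[0,0,0],50],[[-130,-10,-170],[0,0,0],50],[[-180,-15,-170],[0,0,0],50],[[-230,-20,-170],[0,0,0],50],[[-280,-25,-170],[0,0,0],50],[[-310,-27,-170],[0,0,0],50],[[-325,-27,-170],[0,0,0],50],[[-325,-27,-170],[0,0,0],50]]}}

```text
time: 5.95
tcp_pos: [607.5, 44.6, 226.0]
tool_rot: [0.745, -0.667, -0.0, 0.0]
contact_force: [1.6, 3.8, -0.6]
finger_gap: 53.9
```

Run:
```python
from h import *
go(608.7,43.1,36+69,1.679)
im,d,m,C=shot("wrist")
ims,ds,ms,Cs=shot("side")
cv2.imwrite("pics/cup.png",np.hstack([cv2.resize(im,None,fx=.75,fy=.75),cv2.resize(ims[130:290,150:380],(410,288))]))
hs=cv2.cvtColor(im,cv2.COLOR_BGR2HSV)
k=((hs[...,0]>18)&(hs[...,0]<38)&(hs[...,1]>130)&(hs[...,2]>80)).astype(np.uint8)
n,l,st,ce=cv2.connectedComponentsWithStats(k); i=1+np.argmax(st[1:,4])
q=cloud(d,m,C)[(l==i)&(d>0)]; print(st[i],np.percentile(q,[5,50,95],axis=0).round(1))
```

```text
shift [  1.7  -1.1 121. ] turn [0.    0.    0.003] q6 [-0.01  0.04  1.75 -0.    1.35  1.44] t 5.95 tcp [607.5  44.6 226. ] F [ 1.6  3.8 -0.6] gap 53.9
[  201   201   122   118 11447] [[584.3  22.3 246. ]
 [609.4  45.3 249.1]
 [631.6  67.7 250.1]]
```

View pics/cup.png

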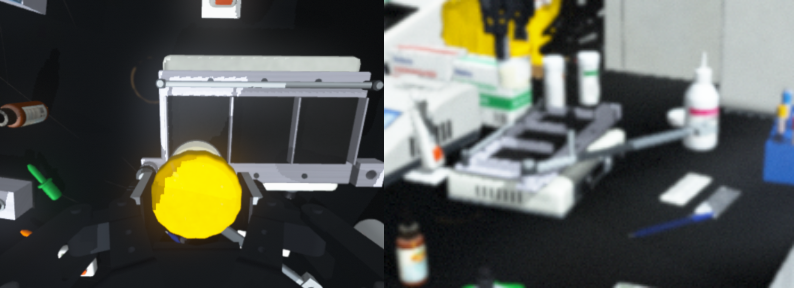

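The cup is held level. Its lid is at (200,195) in the left half of the composite and reads z=249.5, so its base is 37.5 mm below the TCP. Next I lower it into the left bay.

Emit:
{"op": "play_rows", "data": {"deltas": [[[2,-1,50],[0,0,0],50],[[2,-1,90],[0,0,0],50],[[2,-1,110],[0,0,0],50],[[2,-1,117],[0,0,0],50],[[2,-1,120],[0,0,0],50],[[2,-1,120],[0,0,0],50],[[2,-1,120],[0,0,0],66],[[2,-1,120],[0,0,0],66],[[2,-1,120],[0,0,0],66],[[2,-1,90],[0,0,0],66],[[2,-1,30],[0,0,0],66],[[2,-1,-25],[0,0,0],66],[[2,-1,-25],[0,0,0],66]]}}

```text
time: 7.68
tcp_pos: [612.2, 41.7, 259.0]
tool_rot: [0.745, -0.667, 0.005, -0.004]
contact_force: [2.0, 2.3, 0.7]
finger_gap: 66.0
```

```bash
cat > cup.py <<'E'
from h import *
im,d,m,C=shot("wrist","w3.png")
hs=cv2.cvtColor(im,cv2.COLOR_BGR2HSV)
k=((hs[...,0]>18)&(hs[...,0]<38)&(hs[...,1]>130)&(hs[...,2]>80)).astype(np.uint8)
n,l,st,ce=cv2.connectedComponentsWithStats(k); i=1+np.argmax(st[1:,4])
q=cloud(d,m,C)[(l==i)&(d>0)]; print(st[i],np.percentile(q,[5,50,95],axis=0).round(1))
go(434,-292.5,250,1.679)
E
python3 cup.py
```

```text
[ 232  159   61   58 2777] [[586.8  18.3 128.1]
 [610.6  41.9 130.1]
 [633.3  65.  131.3]]
shift [312.8 212.3   4.1] turn [-0.007 -0.001  0.002] q6 [-0.02  0.02  1.72  0.    1.4   1.44] t 7.72 tcp [610.7  41.7 255.2] F [1.  3.4 0. ] gap 66.0
```

Emit:
{"op": "play_rows", "data": {"deltas": [[[30,20,-5],[0,0,0],75],[[80,54,-5],[0,0,0],75],[[130,88,-5],[0,0,0],75],[[180,122,-5],[0,0,0],75],[[230,156,-5],[0,0,0],75],[[275,187,-5],[0,0,0],75],[[300,204,-5],[0,0,0],75],[[313,212,-5],[0,0,0],75],[[313,212,-5],[0,0,0],75],[[313,212,-5],[0,0,0],75]]}}

```text
time: 8.98
tcp_pos: [433.1, -291.7, 255.9]
tool_rot: [0.745, -0.667, -0.0, -0.0]
contact_force: [1.4, 3.5, 0.1]
finger_gap: 75.1
```

Run:
```python
from h import *
im,d,m,C=shot("wrist","w4.png")
P=cloud(d,m,C)
near=(np.hypot(P[...,0]-434,P[...,1]+292)<45)&(d>0)
for a,b in((90,110),(136,146),(150,180),(20,90)):
    q=P[near&(P[...,2]>a)&(P[...,2]<b)]
    if len(q)>5: print(a,b,len(q),np.median(q,0).round(1),q.min(0).round(1),q.max(0).round(1))
go(434,-292.5,120,1.679)
```

```text
90 110 1039 [ 452.7 -292.8  102.4] [ 408.8 -326.6   90.2] [ 468.2 -267.8  110. ]
136 146 659 [ 440.8 -296.3  143.8] [ 422.3 -311.1  136.1] [ 452.3 -282.8  146. ]
150 180 109 [ 438.7 -296.7  166.7] [ 434.4 -300.3  150.5] [ 440.8 -293.5  175.4]
20 90 269 [ 466.7 -292.1   61. ] [ 448.2 -320.7   20.8] [ 469.9 -269.    89.8]
shift [  1.   -0.7 136.1] turn [0.    0.001 0.003] q6 [-0.7  -0.18  1.9   0.    1.42  0.76] t 9.03 tcp [ 433.2 -291.6  256.1] F [1.1 2.7 1.2] gap 74.8
```

View pics/w4.png

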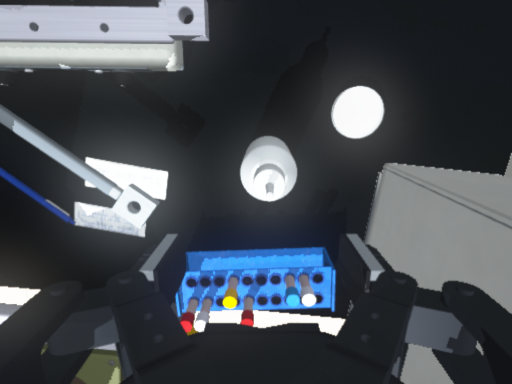

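The bottle's cap is at about (268,180) in the wrist view, with the tube rack in front of it and the box well to the right. I will grip the cap.

Emit:
{"op": "play_rows", "data": {"deltas": [[[5,-3,40],[0,0,0],75],[[5,-3,80],[0,0,0],75],[[5,-3,115],[0,0,0],75],[[5,-3,130],[0,0,0],75],[[5,-3,136],[0,0,0],75],[[5,-3,136],[0,0,0],50],[[5,-3,136],[0,0,0],35],[[5,-3,136],[0,0,0],22],[[5,-3,136],[0,0,0],22],[[5,-3,136],[0,0,0],22],[[5,-3,136],[0,0,0],22],[[5,-3,136],[0,0,0],22],[[5,-3,131],[0,0,0],22],[[5,-3,121],[0,0,0],22],[[5,-3,121],[0,0,0],22]], "force": 60}}

```text
time: 10.9
tcp_pos: [436.6, -297.6, 136.3]
tool_rot: [0.745, -0.667, 0.001, -0.0]
contact_force: [1.3, 4.0, -1.6]
finger_gap: 26.8
```

Run:
```python
from h import *
im,d,m,C=shot("wrist","w5.png")
im,d,m,C=shot("side","s5.png"); cv2.imwrite("pics/s5c.png",cv2.resize(im[120:260,260:400],None,fx=4,fy=4))
go(430,-200,270,1.679); go(617.8,-41.5,270,1.679)
```

```text
shift [ -97.3   -4.5 -134.7] turn [0.    0.    0.002] q6 [-0.7  -0.07  2.01 -0.    1.2   0.76] t 11.0 tcp [ 436.1 -297.3  135.3] F [ 2.4  3.7 -0.8] gap 26.7
shift [-234.3 -208.6 -134.7] turn [0.    0.    0.002] q6 [-0.7  -0.07  2.01 -0.    1.2   0.76] t 11.0 tcp [ 436.1 -297.3  135.3] F [ 2.4  3.7 -0.8] gap 26.7
```

View pics/s5c.png

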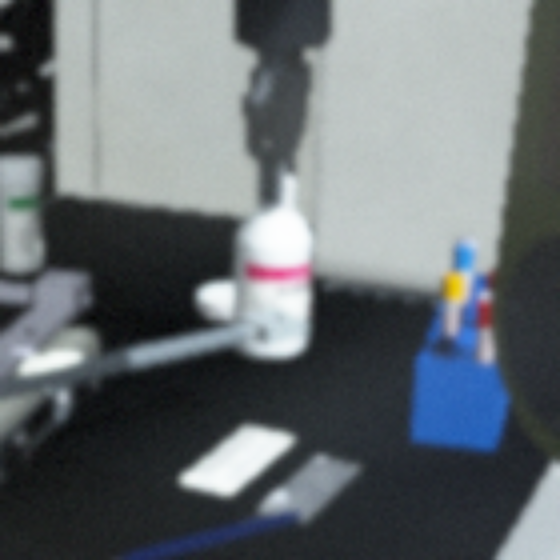

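Emit:
{"op": "play_rows", "data": {"deltas": [[[0,0,-30],[0,0,0],22],[[0,0,-70],[0,0,0],22],[[0,0,-105],[0,0,0],22],[[0,0,-120],[0,0,0],22],[[-15,-13,-125],[0,0,0],22],[[-40,-36,-125],[0,0,0],22],[[-70,-62,-125],[0,0,0],22],[[-100,-89,-125],[0,0,0],22],[[-130,-116,-125],[0,0,0],22],[[-160,-142,-125],[0,0,0],22],[[-190,-169,-125],[0,0,0],22],[[-212,-189,-125],[0,0,0],22],[[-226,-202,-125],[0,0,0],22],[[-234,-209,-125],[0,0,0],22],[[-234,-209,-125],[0,0,0],22],[[-234,-209,-125],[0,0,0],22],[[-234,-209,-125],[0,0,0],22]]}}

```text
time: 13.12
tcp_pos: [618.1, -42.3, 260.1]
tool_rot: [0.745, -0.668, -0.0, 0.0]
contact_force: [1.0, 4.2, -1.9]
finger_gap: 27.0
```

Run:
```python
from h import *
go(617.8,-41.5,190,1.679)
im,d,m,C=shot("wrist")
ims,ds,ms,Cs=shot("side")
cv2.imwrite("pics/bot.png",np.hstack([cv2.resize(im,None,fx=.75,fy=.75),cv2.resize(ims[60:260,180:380],(400,288))]))
P=cloud(ds,ms,Cs); near=(np.hypot(P[...,0]-617,P[...,1]+41)<45)&(ds>0)&(ims.min(2)>130)
for a in range(120,290,20):
    q=P[near&(P[...,2]>a)&(P[...,2]<a+20)]
    if len(q)>5: print(a,len(q),np.median(q,0).round(1),q.min(0).round(1),q.max(0).round(1))
```

```text
shift [-0.8  0.2 70.1] turn [0.    0.    0.001] q6 [-0.15  0.04  1.69 -0.    1.41  1.31] t 13.12 tcp [618.1 -42.3 260.1] F [ 1.   4.2 -1.9] gap 27.0
140 127 [604.2 -18.4 150.6] [589.9 -58.9 140.1] [636.6  -9.1 159.4]
160 145 [602.2 -17.8 170.2] [586.3 -58.4 160. ] [647.5  -9.7 180. ]
180 154 [602.3 -20.1 190.3] [585.8 -61.  180. ] [641.7  -9.1 199.8]
200 90 [601.  -20.8 214.2] [586.  -58.4 200.1] [637.4  -9.  219.9]
220 142 [601.8 -19.4 230.8] [587.5 -51.8 220.4] [637.6 -11.  239.6]
240 107 [606.4 -27.7 247.9] [592.7 -48.7 240. ] [632.2 -16.7 259. ]
260 40 [604.1 -35.7 268.9] [600.4 -46.9 260.1] [608.  -20.9 279.5]
```

View pics/bot.png

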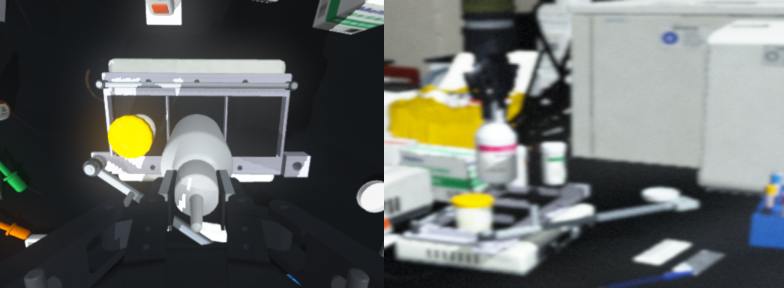

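The bottle hangs upright over the middle bay. Next I lower it and release.

Emit:
{"op": "play_rows", "data": {"deltas": [[[-1,0,30],[0,0,0],22],[[-1,0,55],[0,0,0],22],[[-1,0,65],[0,0,0],22],[[-1,0,69],[0,0,0],22],[[-1,0,70.5],[0,0,0],22],[[-1,0,70.5],[0,0,0],22],[[-1,0,70.5],[0,0,0],40],[[-1,0,70.5],[0,0,0],50],[[-1,0,70.5],[0,0,0],50],[[-1,0,70.5],[0,0,0],50],[[-1,0,50],[0,0,0],50],[[-1,0,0],[0,0,0],60],[[-1,0,-40],[0,0,0],60],[[-1,0,-60],[0,0,0],60],[[-1,0,-60],[0,0,0],60]]}}

```text
time: 15.1
tcp_pos: [618.9, -40.9, 322.8]
tool_rot: [0.745, -0.667, 0.002, -0.001]
contact_force: [1.7, 3.0, -0.4]
finger_gap: 59.7
```

Run:
```python
from h import *
im,d,m,C=shot("wrist","w6.png"); P=cloud(d,m,C)
near=(np.hypot(P[...,0]-618,P[...,1]+42)<42)&(d>0)
for a,b in((160,172),(204,216),(218,250)):
    q=P[near&(P[...,2]>a)&(P[...,2]<b)]
    if len(q)>5: print(a,b,len(q),((q.min(0)+q.max(0))/2).round(1),q.min(0).round(1),q.max(0).round(1))
go(598.5,301.5,320,1.679); go(598.5,301.5,250,1.679)
```

```text
160 172 609 [621.1 -40.6 166. ] [592.2 -70.2 160.1] [650.  -10.9 172. ]
204 216 729 [619.2 -40.3 210.1] [604.5 -54.5 204.3] [633.8 -26.1 215.8]
218 250 109 [619.3 -40.  230.9] [616.1 -43.4 218.6] [622.5 -36.6 243.3]
shift [-3.424e+02 -1.800e+01  3.000e-01] turn [-0.    -0.     0.002] q6 [-0.15  0.02  1.61  0.    1.51  1.31] t 15.15 tcp [618.2 -40.8 320.3] F [ 0.8  3.6 -0. ] gap 60.1
shift [-342.4  -18.    70.3] turn [-0.    -0.     0.002] q6 [-0.15  0.02  1.61  0.    1.51  1.31] t 15.15 tcp [618.2 -40.8 320.3] F [ 0.8  3.6 -0. ] gap 60.1
```

Emit:
{"op": "play_rows", "data": {"deltas": [[[-40,-2,0],[0,0,0],70],[[-100,-5,0],[0,0,0],70],[[-160,-9,0],[0,0,0],70],[[-220,-12,20],[0,0,0],70],[[-280,-15,40],[0,0,0],70],[[-320,-17,60],[0,0,0],70],[[-342,-18,90],[0,0,0],70],[[-342,-18,110],[0,0,0],70],[[-342,-18,110],[0,0,0],70],[[-342,-18,110],[0,0,0],70]]}}

```text
time: 16.4
tcp_pos: [598.9, 300.5, 210.4]
tool_rot: [0.745, -0.668, 0.0, 0.0]
contact_force: [1.4, 3.7, 1.8]
finger_gap: 70.2
```

Run:
```python
from h import *
im,d,m,C=shot("wrist","w7.png"); P=cloud(d,m,C)
near=(np.hypot(P[...,0]-599,P[...,1]-301)<30)&(d>0)
for a,b in((50,66),(70,80),(82,110)):
    q=P[near&(P[...,2]>a)&(P[...,2]<b)]
    if len(q)>5: print(a,b,len(q),((q.min(0)+q.max(0))/2).round(1),q.min(0).round(1),q.max(0).round(1))
go(598.5,301.5,37,1.679)
```

```text
50 66 361 [602.5 304.1  58. ] [586.4 287.6  50.1] [618.5 320.6  66. ]
70 80 253 [603.  303.8  75.1] [592.6 292.2  70.1] [613.5 315.5  80. ]
82 110 198 [602.3 303.7  93.3] [596.3 297.3  83.1] [608.4 310.2 103.5]
shift [ -0.9   0.9 174.4] turn [-0.001  0.     0.001] q6 [ 0.38  0.18  1.62 -0.    1.34  1.85] t 16.45 tcp [599.3 300.6 211.4] F [1.1 4.4 1. ] gap 70.1
```

View pics/w7.png

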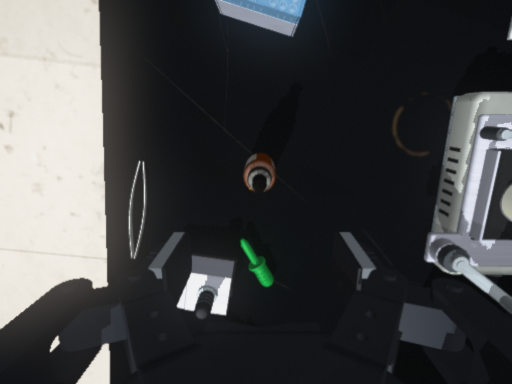

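The dropper is at about (260,172) in the wrist view. The green look-alike sits clear of the fingers and is lower than the palm.

Emit:
{"op": "play_rows", "data": {"deltas": [[[-2,-3,50],[0,0,0],70],[[-2,-3,100],[0,0,0],70],[[-2,-3,145],[0,0,0],70],[[-2,-3,165],[0,0,0],70],[[-2,-3,173],[0,0,0],70],[[-2,-3,173],[0,0,0],55],[[-2,-3,173],[0,0,0],40],[[-2,-3,173],[0,0,0],25],[[-2,-3,173],[0,0,0],25],[[-2,-3,173],[0,0,0],25],[[-2,-3,173],[0,0,0],25],[[-2,-3,168],[0,0,0],25],[[-2,-3,150],[0,0,0],25],[[-2,-3,100],[0,0,0],25],[[-2,-3,40],[0,0,0],25],[[-2,-3,0],[0,0,0],25],[[-2,-3,-20],[0,0,0],25],[[-2,-3,-20],[0,0,0],25]], "force": 40}}

```text
time: 18.7
tcp_pos: [602.0, 303.7, 232.1]
tool_rot: [0.745, -0.667, 0.001, -0.001]
contact_force: [1.9, 3.4, -0.6]
finger_gap: 31.1
```

Run:
```python
from h import *
im,d,m,C=shot("wrist","w8.png"); P=cloud(d,m,C); o=get_obs()["tcp_pos"]
near=(np.hypot(P[...,0]-o[0],P[...,1]-o[1])<9)&(d>0)&(P[...,2]>o[2]+10); q=P[near]
print(np.percentile(q,[1,50,99],axis=0).round(1), q[:,2].max()-o[2])
go(480,100,300,1.679); go(470,-120,300,1.679); go(627,-126,300,1.679)
```

```text
[[597.9 295.1 269.7]
 [605.  304.4 284.1]
 [609.3 311.5 294.5]] 65.92042930172462
shift [188.8 142.6 -70.2] turn [ 0.001 -0.     0.002] q6 [0.39 0.18 1.6  0.   1.37 1.85] t 18.75 tcp [601.  303.3 229.6] F [ 1.4  3.4 -0.7] gap 30.9
shift [406.4 176.7 -70.2] turn [ 0.001 -0.     0.002] q6 [0.39 0.18 1.6  0.   1.37 1.85] t 18.75 tcp [601.  303.3 229.6] F [ 1.4  3.4 -0.7] gap 30.9
shift [429.6  21.3 -70.3] turn [ 0.001 -0.     0.002] q6 [0.39 0.18 1.6  0.   1.37 1.85] t 18.75 tcp [601.  303.3 229.6] F [ 1.4  3.4 -0.7] gap 30.9
```

Emit:
{"op": "play_rows", "data": {"deltas": [[[0,0,-50],[0,0,0],25],[[0,0,-90],[0,0,0],25],[[30,1,-100],[0,0,0],25],[[80,4,-100],[0,0,0],25],[[135,7,-100],[0,0,0],25],[[190,9,-100],[0,0,0],25],[[245,12,-100],[0,0,0],25],[[300,15,-100],[0,0,0],25],[[350,17,-100],[0,0,0],25],[[390,19,-100],[0,0,0],25],[[415,21,-100],[0,0,0],25],[[429,21,-100],[0,0,0],25],[[429,21,-100],[0,0,0],25],[[429,21,-100],[0,0,0],25]]}}

```text
time: 20.5
tcp_pos: [627.5, -124.3, 329.6]
tool_rot: [0.745, -0.667, -0.001, 0.0]
contact_force: [1.1, 3.9, 0.4]
finger_gap: 30.7
```

Run:
```python
from h import *
go(627,-126,106.5,1.679)
```

```text
shift [  1.8   0.5 223.1] turn [0.001 0.001 0.003] q6 [-0.28  0.06  1.56  0.    1.53  1.18] t 20.5 tcp [ 627.5 -124.3  329.6] F [1.1 3.9 0.4] gap 30.7
```

Emit:
{"op": "play_rows", "data": {"deltas": [[[2,0,55],[0,0,0],25],[[2,0,110],[0,0,0],25],[[2,0,160],[0,0,0],25],[[2,0,195],[0,0,0],25],[[2,0,212],[0,0,0],25],[[2,0,219],[0,0,0],25],[[2,0,223],[0,0,0],25],[[2,0,223],[0,0,0],25],[[2,0,223],[0,0,0],40],[[2,0,223],[0,0,0],45],[[2,0,223],[0,0,0],45],[[2,0,200],[0,0,0],45],[[2,0,150],[0,0,0],45],[[2,0,90],[0,0,0],45],[[2,0,30],[0,0,0],45],[[2,0,0],[0,0,0],45],[[2,0,0],[0,0,0],45]]}}

```text
time: 22.62
tcp_pos: [629.0, -127.7, 334.9]
tool_rot: [0.745, -0.667, 0.003, -0.002]
contact_force: [2.1, 2.9, -0.0]
finger_gap: 44.7
```

Run:
```python
from h import *
im,d,m,C=shot("wrist","w9.png"); P=cloud(d,m,C)
near=(np.hypot(P[...,0]-627,P[...,1]+126)<30)&(d>0)
for a,b in((122,134),(138,148),(152,180)):
    q=P[near&(P[...,2]>a)&(P[...,2]<b)]
    if len(q)>5: print(a,b,len(q),((q.min(0)+q.max(0))/2).round(1),q.min(0).round(1),q.max(0).round(1))
# knob
near=(np.hypot(P[...,0]-508,P[...,1]-47)<40)&(P[...,2]>150)&(d>0); q=P[near]; print("knob",len(q),np.median(q,0) if len(q) else 0)
go(508,47,260,0.6);go(508,47,330,0.6)
```

```text
122 134 250 [ 628.1 -127.6  128.4] [ 611.8 -143.9  123.1] [ 644.4 -111.2  133.8]
138 148 183 [ 628.2 -127.7  143.1] [ 616.8 -139.   138.2] [ 639.6 -116.4  147.9]
152 180 134 [ 628.2 -127.6  162.1] [ 621.8 -133.7  152.6] [ 634.6 -121.4  171.6]
knob 205 [514.35340421  44.22643559 161.65232031]
shift [-186.6  100.5   71.4] turn [-0.003  0.     1.081] q6 [-0.28  0.06  1.55  0.    1.53  1.18] t 22.68 tcp [ 628.2 -127.4  331.8] F [ 0.9  4.1 -0.5] gap 45.0
shift [-186.5  100.3    1.4] turn [-0.003  0.     1.081] q6 [-0.28  0.06  1.55  0.    1.53  1.18] t 22.68 tcp [ 628.2 -127.4  331.8] F [ 0.9  4.1 -0.5] gap 45.0
```

View pics/w9.png

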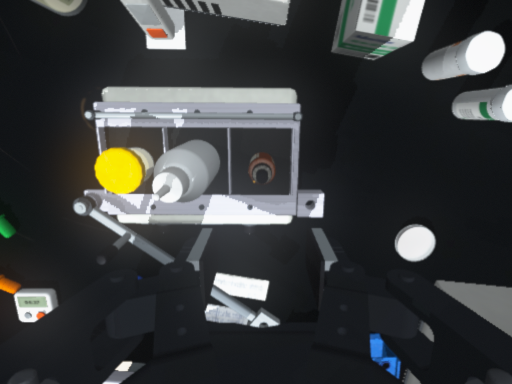

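All three vessels stand in their bays: cup at (120,170), bottle at (187,170), dropper at (261,168). Now the gate knob.

Emit:
{"op": "play_rows", "data": {"deltas": [[[-40,22,0],[0,0,-0.15],45],[[-90,48,0],[0,0,-0.32],45],[[-140,75,0],[0,0,-0.5],45],[[-186,100,0],[0,0,-0.68],45],[[-186,100,0],[0,0,-0.86],45],[[-186,100,40],[0,0,-1.04],45],[[-186,100,60],[0,0,-1.2],45],[[-186,100,60],[0,0,-1.26],45],[[-186,100,60],[0,0,-1.26],45],[[-186,100,60],[0,0,-1.26],45]]}}

```text
time: 23.92
tcp_pos: [507.7, 46.6, 269.5]
tool_rot: [0.995, -0.101, -0.001, 0.0]
contact_force: [0.5, 3.4, 0.2]
finger_gap: 45.0
```

Run:
```python
from h import *
im,d,m,C=shot("wrist","w10.png"); P=cloud(d,m,C)
near=(np.hypot(P[...,0]-508,P[...,1]-47)<30)&(P[...,2]>155)&(P[...,2]<175)&(d>0); q=P[near]; print("knob",len(q),np.median(q,0),q.min(0),q.max(0))
v,u=np.nonzero(near); e=cv2.minEnclosingCircle(np.c_[u,v].astype(np.float32)); print(e, plane(e[0],163,m,C))
go(508.5,46.5,140,-0.2)
```

```text
knob 253 [510.49164665  48.89104698 163.71021566] [502.75315031  39.9160254  155.03309884] [518.06544028  55.23275329 165.73833784]
((264.0, 187.5), 9.013978004455566) [[510.37878577  48.76339158 163.        ]]
shift [  0.7  -0.  129.9] turn [ 0.     0.001 -0.002] q6 [-0.01 -0.21  1.91 -0.    1.44  0.19] t 23.98 tcp [507.8  46.6 269.9] F [1.1 3.3 1.8] gap 45.1
```

View pics/w10.png

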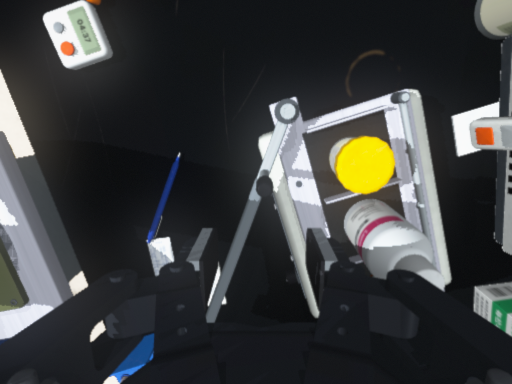

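The knob is at (264,186) in the wrist view, which gives about (510,48). I will descend and pinch it lightly.

Emit:
{"op": "play_rows", "data": {"deltas": [[[2,-1,45],[0,0,0],45],[[2,-1,90],[0,0,0],45],[[2,-1,118],[0,0,0],45],[[2,-1,128],[0,0,0],45],[[2,-1,128],[0,0,0],30],[[2,-1,128],[0,0,0],18],[[2,-1,128],[0,0,0],10],[[2,-1,128],[0,0,0],10],[[2,-1,128],[0,0,0],10],[[2,-1,128],[0,0,0],10]], "force": 20}}

```text
time: 25.22
tcp_pos: [510.9, 47.0, 144.1]
tool_rot: [0.995, -0.1, 0.001, 0.0]
contact_force: [-1.5, 2.8, 5.5]
finger_gap: 14.9
```

Run:
```python
from h import *
go(551,36.5,142)
o=get_obs(); M=R.from_quat(o["tool_rot"]).as_matrix(); pv=np.array([543.8,106.]); r=o["tcp_pos"][:2]-pv; print("r",np.hypot(*r))
a0=np.arctan2(r[1],r[0]); a1=np.arctan2(36.5-106,551-543.8)
for f in np.linspace(0,1,9):
    a=a0+f*(a1-a0); p=pv+np.hypot(*r)*np.array([np.cos(a),np.sin(a)]); print((M.T@np.r_[p-o["tcp_pos"][:2],0]).round(1), end=" ")
```

```text
shift [41.4  2.3  2.2] turn [ 0.    -0.002 -0.   ] q6 [-0.01 -0.11  2.04 -0.    1.21  0.19] t 25.23 tcp [510.9  47.  144.1] F [-1.5  2.8  5.5] gap 14.9
r 67.52734128663987
[0. 0. 0.] [5.  1.4 0. ] [10.1  2.4  0. ] [15.2  3.   0. ] [20.4  3.2  0. ] [25.5  3.   0.1] [30.7  2.4  0.1] [35.7  1.4  0.1] [40.7  0.1  0.1]
```

Emit:
{"op": "play_rows", "data": {"deltas": [[[3,1,0],[0,0,0],10],[[6,1.5,0],[0,0,0],10],[[10,2.4,0],[0,0,0],10],[[15,3,0],[0,0,0],10],[[20,3.2,0],[0,0,0],10],[[25,3,0],[0,0,0],10],[[30,2.5,0],[0,0,0],10],[[34,1.8,0],[0,0,0],10],[[37,1,0],[0,0,0],10],[[38,0.8,0],[0,0,0],10],[[38,0.8,0],[0,0,0],10],[[38,0.8,0],[0,0,0],10]]}}

```text
time: 26.72
tcp_pos: [547.7, 38.4, 143.7]
tool_rot: [0.995, -0.1, 0.001, 0.001]
contact_force: [-1.4, 1.0, 5.5]
finger_gap: 14.9
```

Emit:
{"op": "play_rows", "data": {"deltas": [[[1,-0.2,0],[0,0,0],10],[[2,-0.3,0],[0,0,0],10],[[2,-0.3,0],[0,0,0],10],[[2,-0.3,0],[0,0,0],10]]}}

```text
time: 27.22
tcp_pos: [549.6, 38.2, 143.7]
tool_rot: [0.995, -0.1, 0.001, 0.001]
contact_force: [-2.0, 1.4, 4.9]
finger_gap: 15.1
```

Emit:
{"op": "play_rows", "data": {"deltas": [[[1,-0.2,0],[0,0,0],10],[[1.5,-0.3,0],[0,0,0],10],[[1.5,-0.3,0],[0,0,0],10],[[1.5,-0.3,0],[0,0,0],10]]}}

```text
time: 27.72
tcp_pos: [551.0, 38.4, 143.7]
tool_rot: [0.995, -0.1, 0.0, 0.0]
contact_force: [-2.7, 1.8, 6.2]
finger_gap: 15.0
```

Emit:
{"op": "play_rows", "data": {"deltas": [[[1,-0.2,0],[0,0,0],10],[[1.5,-0.3,0],[0,0,0],10],[[1.5,-0.3,0],[0,0,0],10],[[1.5,-0.3,0],[0,0,0],10]]}}

```text
time: 28.22
tcp_pos: [552.6, 38.5, 143.7]
tool_rot: [0.995, -0.1, 0.001, 0.0]
contact_force: [-2.1, 2.1, 4.5]
finger_gap: 15.1
```

Emit:
{"op": "play_rows", "data": {"deltas": [[[1,-0.2,0],[0,0,0],10],[[1.5,-0.2,0],[0,0,0],10],[[1.5,-0.2,0],[0,0,0],10],[[1.5,-0.2,0],[0,0,0],10]]}}

```text
time: 28.72
tcp_pos: [554.0, 38.6, 143.7]
tool_rot: [0.995, -0.1, 0.0, 0.0]
contact_force: [-2.0, 2.5, 5.9]
finger_gap: 15.3
```

Emit:
{"op": "play_rows", "data": {"deltas": [[[1,-0.2,0],[0,0,0],10],[[1.5,-0.2,0],[0,0,0],10],[[1.5,-0.2,0],[0,0,0],10],[[1.5,-0.2,0],[0,0,0],10]]}}

```text
time: 29.22
tcp_pos: [554.1, 38.5, 143.6]
tool_rot: [0.995, -0.1, -0.002, 0.0]
contact_force: [-8.1, 1.9, 9.4]
finger_gap: 15.0
```

Contact is felt at x≈554, with −8 N against the stop. I release, rise, and head to the pin block.

Emit:
{"op": "play_rows", "data": {"deltas": [[[0,0,0],[0,0,0],30],[[0,0,0],[0,0,0],32],[[0,0,0],[0,0,0],32],[[0,0,-40],[0,0,0],32],[[0,0,-100],[0,0,0],32],[[0,0,-120],[0,0,0],50],[[0,0,-120],[0,0,0],50]]}}

```text
time: 30.1
tcp_pos: [556.4, 38.5, 264.3]
tool_rot: [0.995, -0.1, 0.002, -0.0]
contact_force: [1.3, 3.8, 0.6]
finger_gap: 49.9
```

Run:
```python
from h import *
go(450,346,210,0.0)
```

```text
shift [-165.8 -280.    53.9] turn [-0.    -0.004 -0.201] q6 [-0.03 -0.1   1.82  0.    1.42  0.17] t 30.1 tcp [556.4  38.5 264.3] F [1.3 3.8 0.6] gap 49.9
```

Emit:
{"op": "play_rows", "data": {"deltas": [[[-30,-50,0],[0,0,-0.05],60],[[-60,-100,0],[0,0,-0.1],60],[[-90,-152,0],[0,0,-0.15],60],[[-120,-204,10],[0,0,-0.2],60],[[-150,-254,30],[0,0,-0.2],60],[[-166,-280,50],[0,0,-0.2],60],[[-166,-280,54],[0,0,-0.2],60],[[-166,-280,54],[0,0,-0.2],60],[[-166,-280,54],[0,0,-0.2],60]]}}

```text
time: 31.22
tcp_pos: [448.8, 345.4, 207.9]
tool_rot: [1.0, -0.001, -0.0, 0.0]
contact_force: [1.7, 3.9, 1.0]
finger_gap: 60.0
```

Run:
```python
from h import *
im,d,m,C=shot("wrist","w11.png"); P=cloud(d,m,C)
near=(np.hypot(P[...,0]-450,P[...,1]-346)<30)&(P[...,2]>62)&(P[...,2]<95)&(d>0); q=P[near]; print("pin",len(q),np.median(q,0),q.min(0),q.max(0))
t=near&(P[...,2]>76); v,u=np.nonzero(t); e=cv2.minEnclosingCircle(np.c_[u,v].astype(np.float32)); print(e, plane(e[0],80,m,C))
go(450,346,50,0.0)
```

```text
pin 318 [450.43451156 352.51423307  80.60752401] [441.81940717 342.65545815  62.47363368] [459.32337488 359.35838795  83.79217221]
((263.1017761230469, 178.74778747558594), 9.215499877929688) [[450.53584967 350.89138538  80.        ]]
shift [  1.   -0.6 158.4] turn [-0.    -0.    -0.002] q6 [ 0.56 -0.04  1.86 -0.    1.32  0.56] t 31.27 tcp [449.  345.4 208.4] F [0.6 3.2 1.1] gap 59.9
```

View pics/w11.png

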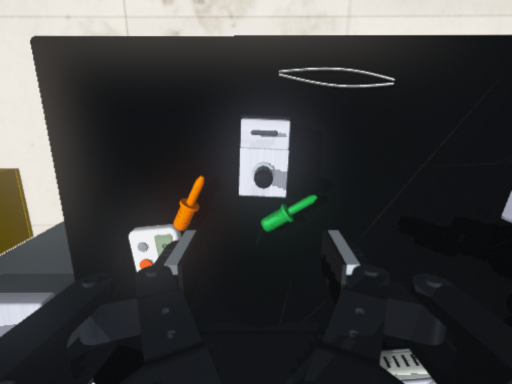

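The pin is at (263,178), standing in its block, with the hex key behind it at (265,133). The orange and green look-alikes are about 65 mm away on either side. I will narrow the opening and grasp.

Emit:
{"op": "play_rows", "data": {"deltas": [[[2,-3.5,50],[0,0,0],40],[[2,-3.5,100],[0,0,0],40],[[2,-3.5,135],[0,0,0],40],[[2,-3.5,150],[0,0,0],40],[[2,-3.5,154],[0,0,0],40],[[2,-3.5,154],[0,0,0],25],[[2,-3.5,154],[0,0,0],12],[[2,-3.5,154],[0,0,0],12],[[2,-3.5,154],[0,0,0],12],[[2,-3.5,154],[0,0,0],12],[[2,-3.5,150],[0,0,0],12],[[2,-3.5,135],[0,0,0],12],[[2,-3.5,110],[0,0,0],12],[[2,-3.5,60],[0,0,0],12],[[2,-3.5,0],[0,0,0],12],[[2,-3.5,-60],[0,0,0],12],[[2,-3.5,-110],[0,0,0],12],[[2,-3.5,-130],[0,0,0],12],[[2,-3.5,-130],[0,0,0],12]], "force": 60}}

```text
time: 33.65
tcp_pos: [450.8, 349.7, 339.7]
tool_rot: [1.0, -0.0, 0.001, -0.001]
contact_force: [0.8, 4.2, 0.2]
finger_gap: 15.6
```

```bash
cat > pin.py <<'E'
from h import *
o=get_obs(); M=R.from_quat(o["tool_rot"]).as_matrix()
im,d,m,C=shot("wrist","w12.png"); P=cloud(d,m,C)
Q=(P-o["tcp_pos"])@M   # tool coordinates
near=(np.abs(Q[...,0])<7)&(np.abs(Q[...,1])<25)&(Q[...,2]>-40)&(Q[...,2]<60)&(d>0); q=Q[near]
top=q[q[:,2]<q[:,2].min()+4]
print("tool frame top",len(top),np.median(top,0).round(1),top.min(0).round(1),top.max(0).round(1))
im2,d2,m2,C2=shot("side"); 
p=np.linalg.inv(C2)@np.r_[o["tcp_pos"],1]; uv=cv2.projectPoints(np.array([[p[0],-p[1],-p[2]]]),np.zeros(3),np.zeros(3),m2["camera_matrix"],m2["D"])[0].ravel().astype(int); print(uv)
u,v=uv; c=im2[max(0,v-40):v+50,max(0,u-45):u+45]
cv2.imwrite("pics/pin.png",np.hstack([cv2.resize(im[150:330,170:350],(450,450)),cv2.resize(c,(450,450))])[:, :800])
go(577,-200,345,0.0)
E
python3 pin.py
```

```text
tool frame top 823 [ -0.1  -0.7 -24.6] [ -6.9  -8.1 -26.7] [  7.    8.1 -22.7]
[195 151]
shift [127.7 549.   -8.6] turn [ 0.002  0.003 -0.001] q6 [ 0.57 -0.1   1.7   0.    1.54  0.57] t 33.75 tcp [449.8 349.1 335.7] F [ 1.8  3.8 -0.8] gap 16.0
```

View pics/pin.png

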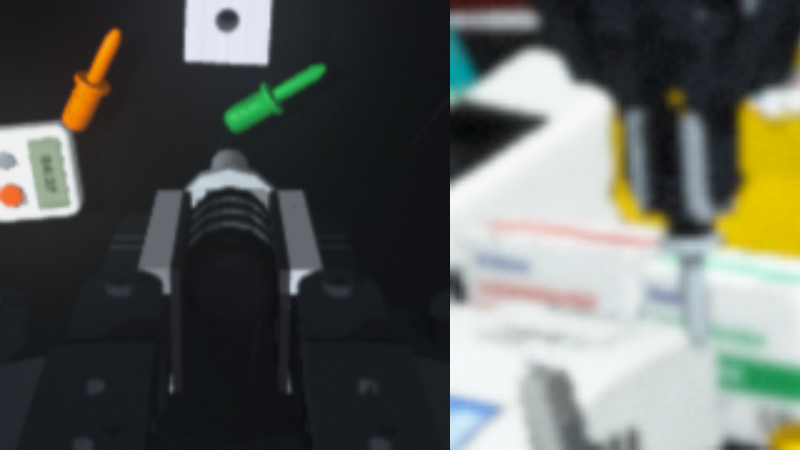

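The pin hangs straight between the pads with its axis on the TCP and its nose about 48.5 mm below the TCP. Next I move beside the post to measure the hole.

Emit:
{"op": "play_rows", "data": {"deltas": [[[8,40,0],[0,0,0],12],[[20,95,0],[0,0,0],12],[[32,150,0],[0,0,0],12],[[44,205,0],[0,0,0],12],[[56,260,0],[0,0,0],12],[[68,315,0],[0,0,0],12],[[80,370,0],[0,0,0],12],[[92,425,0],[0,0,0],12],[[104,480,0],[0,0,0],12],[[116,535,20],[0,0,0],12],[[125,575,60],[0,0,0],12],[[128,589,100],[0,0,0],12],[[128,589,120],[0,0,0],12],[[128,589,120],[0,0,0],12],[[128,589,120],[0,0,0],12]]}}

```text
time: 35.62
tcp_pos: [578.7, -239.0, 220.0]
tool_rot: [1.0, 0.0, 0.001, 0.0]
contact_force: [1.2, 4.9, 0.2]
finger_gap: 15.9
```

```bash
cat > hole.py <<'E'
from h import *
o=get_obs(); print(o["tcp_pos"].round(1),R.from_quat(o["tool_rot"]).as_matrix().round(3)[:,0])
im,d,m,C=shot("wrist","w13.png"); P=cloud(d,m,C)
p=np.linalg.inv(C)@np.r_[579,-199,93,1]; uv=cv2.projectPoints(np.array([[p[0],-p[1],-p[2]]]),np.zeros(3),np.zeros(3),m["camera_matrix"],m["D"])[0].ravel().astype(int); print("proj",uv)
u,v=uv; r=40; y0,x0=max(0,v-r),max(0,u-r); c=im[y0:y0+2*r,x0:x0+2*r]
g=cv2.cvtColor(c,cv2.COLOR_BGR2GRAY)
for th in (60,80,100):
    n,l,st,ce=cv2.connectedComponentsWithStats((g<th).astype(np.uint8))
    for i in range(1,n):
        if 30<st[i,4]<700 and st[i,2]<35 and st[i,3]<35:
            ct=ce[i]+[x0,y0]; print(th,st[i],ct.round(1),"z93",plane(ct,93,m,C).round(1)[0])
near=(np.abs(P[...,0]-579)<30)&(np.abs(P[...,1]+199)<30)&(P[...,2]>70)&(d>0); q=P[near]
for a,b in((74,86),(86,100)):
    k=q[(q[:,2]>a)&(q[:,2]<b)]; print(a,len(k), k.min(0).round(1) if len(k) else 0,k.max(0).round(1) if len(k) else 0,np.median(k,0).round(1) if len(k) else 0)
cv2.imwrite("pics/hole.png",np.hstack([cv2.resize(im,(512,384)),cv2.resize(c,(280,384))]))
E
python3 hole.py
```

```text
[ 578.7 -239.   220. ] [1.    0.    0.002]
proj [261 141]
60 [ 49   0  31   8 218] [284.6 104.1] z93 [ 599.5 -166.7   93. ]
60 [34 37 13 10 98] [260.8 142.6] z93 [ 578.7 -199.9   93. ]
80 [ 48   0  32   9 247] [283.8 104.4] z93 [ 598.7 -167.    93. ]
80 [ 33  37  14  11 120] [260.8 142.9] z93 [ 578.7 -200.2   93. ]
100 [ 48   0  32  10 258] [283.6 104.6] z93 [ 598.6 -167.1   93. ]
100 [ 33  36  15  15 180] [261. 144.] z93 [ 578.9 -201.2   93. ]
74 116 [ 560.  -208.4   74.3] [ 608.9 -169.9   85.6] [ 594.3 -172.5   82.8]
86 1591 [ 560.2 -220.3   86. ] [ 597.1 -169.1   96.4] [ 577.1 -196.7   94.3]
```

View pics/hole.png

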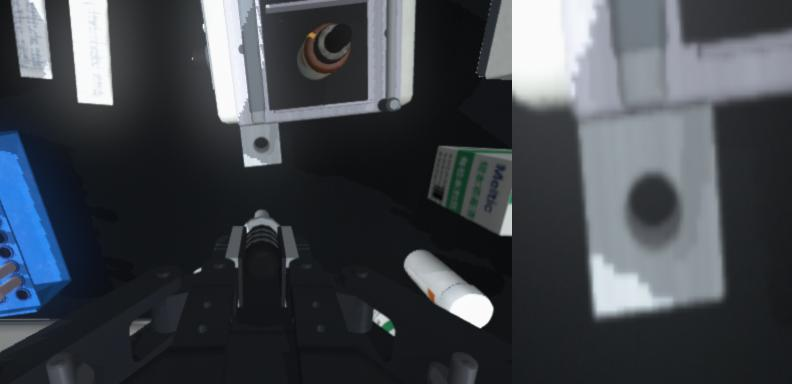

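The eye lies over the post, with the hole at (261,143). I will lower next to it so the nose and the hole both show in one close view.

Emit:
{"op": "play_rows", "data": {"deltas": [[[0,-23,30],[0,0,0],12],[[0,-23,60],[0,0,0],12],[[0,-23,70],[0,0,0],12],[[0,-23,70],[0,0,0],12],[[0,-23,70],[0,0,0],12]]}}

```text
time: 36.3
tcp_pos: [579.1, -217.2, 150.6]
tool_rot: [1.0, -0.001, 0.002, 0.001]
contact_force: [0.9, 2.8, -0.1]
finger_gap: 15.7
```

```bash
python3 hole.py
python3 - <<'E'
import cv2
im=cv2.imread("pics/w13.png"); cv2.imwrite("pics/h2.png",cv2.resize(im[110:250,191:331],None,fx=4,fy=4,interpolation=cv2.INTER_CUBIC))
E
```

```text
[ 579.1 -217.2  150.6] [ 1.    -0.001  0.003]
proj [260 182]
60 [34 37 13  6 66] [260.  181.4] z93 [ 578.5 -197.9   93. ]
80 [ 33  36  17  15 126] [261.4 182.8] z93 [ 579.5 -198.9   93. ]
100 [ 31  35  20  20 307] [260.4 186.5] z93 [ 578.8 -201.5   93. ]
74 312 [ 559.8 -209.2   74. ] [ 608.8 -169.4   86. ] [ 590.3 -182.2   81.9]
86 2647 [ 559.9 -220.9   86. ] [ 596.9 -169.3   96.5] [ 577.2 -196.    94.3]
```

View pics/h2.png

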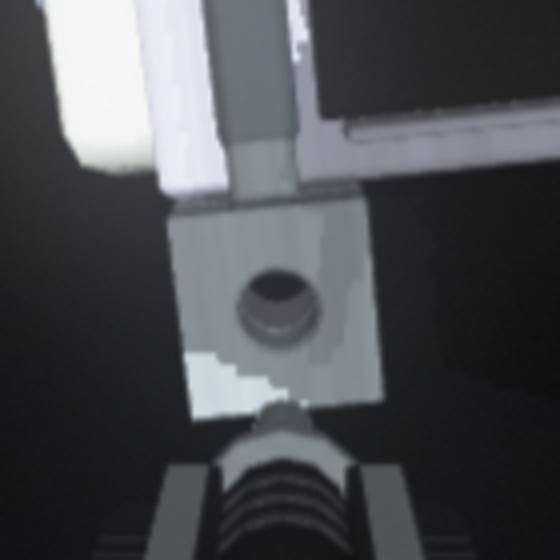

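Run:
```python
from h import *
m,C=ext("wrist"); o=get_obs()["tcp_pos"]; print(o)
for z in (101,102,109): print(z,plane((262,209.6),z,m,C).round(1)-o)
print("hole",plane((260.0,186.8),93,m,C)-o)
```

```text
[ 579.06380392 -217.20037947  150.46748451]
101 [[  0.73619608   1.40037947 -49.46748451]]
102 [[  0.73619608   1.70037947 -48.46748451]]
109 [[  0.63619608   4.10037947 -41.46748451]]
hole [[ -0.62136012  15.46698005 -57.46748451]]
```

Emit:
{"op": "play_rows", "data": {"deltas": [[[-1.2,-10,0],[0,0,0],12],[[-1.2,-16.2,0],[0,0,0],12],[[-1.2,-16.2,0],[0,0,0],12],[[-1.2,-16.2,5],[0,0,0],12],[[-1.2,-16.2,8],[0,0,0],12],[[-1.2,-16.2,10],[0,0,0],12],[[-1.2,-16.2,12],[0,0,0],12],[[-1.2,-16.2,14],[0,0,0],12],[[-1.2,-16.2,14],[0,0,0],12]]}}

```text
time: 37.48
tcp_pos: [576.7, -200.4, 134.1]
tool_rot: [1.0, -0.001, -0.0, -0.0]
contact_force: [1.6, 3.7, -0.6]
finger_gap: 15.3
```

Emit:
{"op": "play_rows", "data": {"deltas": [[[0,0,3],[0,0,0],12],[[0,0,6],[0,0,0],12],[[0,0,9],[0,0,0],12],[[0,0,12],[0,0,0],12],[[0,0,12],[0,0,0],12]]}}

```text
time: 38.1
tcp_pos: [576.6, -200.3, 121.8]
tool_rot: [1.0, -0.0, -0.0, -0.0]
contact_force: [1.7, 3.0, 0.2]
finger_gap: 15.8
```

Emit:
{"op": "play_rows", "data": {"deltas": [[[0,0,3],[0,0,0],12],[[0,0,6],[0,0,0],12],[[0,0,9],[0,0,0],12],[[0,0,12],[0,0,0],12],[[0,0,12],[0,0,0],12]]}}

```text
time: 38.72
tcp_pos: [576.6, -200.3, 109.9]
tool_rot: [1.0, -0.0, -0.0, -0.0]
contact_force: [0.9, 2.9, -0.2]
finger_gap: 15.9
```

No force so far, with about 6 mm left to go.

Emit:
{"op": "play_rows", "data": {"deltas": [[[0,0,2],[0,0,0],12],[[0,0,4],[0,0,0],12],[[0,0,5],[0,0,0],12],[[0,0,5],[0,0,0],12]]}}

```text
time: 39.22
tcp_pos: [576.9, -200.4, 105.5]
tool_rot: [1.0, -0.0, 0.0, 0.0]
contact_force: [0.7, 3.0, 1.0]
finger_gap: 15.5
```

Emit:
{"op": "play_rows", "data": {"deltas": [[[0,0,1],[0,0,0],12],[[0,0,1.5],[0,0,0],12],[[0,0,1.5],[0,0,0],12]]}}

```text
time: 39.6
tcp_pos: [577.0, -200.5, 105.4]
tool_rot: [1.0, -0.0, 0.0, 0.0]
contact_force: [-2.0, 4.3, 7.1]
finger_gap: 15.7
```

The collar has seated, with +7 N in z. I release, retract and check everything.

Emit:
{"op": "play_rows", "data": {"deltas": [[[0,0,0],[0,0,0],25],[[0,0,0],[0,0,0],34],[[0,0,0],[0,0,0],34],[[0,0,-20],[0,0,0],34],[[0,0,-60],[0,0,0],34],[[0,20,-120],[0,0,0],34],[[0,60,-180],[0,0,0],34],[[0,60,-200],[0,0,0],34],[[0,60,-200],[0,0,0],34]]}}

```text
time: 40.72
tcp_pos: [578.0, -261.8, 309.4]
tool_rot: [1.0, -0.001, 0.004, 0.002]
contact_force: [1.5, 3.5, 0.0]
finger_gap: 34.4
```

Run:
```python
from h import *
im,d,m,C=shot("wrist","f.png"); P=cloud(d,m,C)
def chk(n,c,r,a,b):
    q=P[(np.hypot(P[...,0]-c[0],P[...,1]-c[1])<r)&(d>0)&(P[...,2]>a)&(P[...,2]<b)]
    if len(q)>5: print(n,len(q),((q.min(0)+q.max(0))/2).round(1),"zmax",np.percentile(q[:,2],98).round(1))
chk("pin grip",(578,-200),20,110,150); chk("collar",(578,-200),20,95.5,101); chk("drop",(628,-127),25,120,180); chk("bottle cap",(619,-41),22,195,250); chk("cup",(610,42),35,120,140);chk("knob",(554,38),20,150,175)
it,dt,mt,Ct=shot("top"); 
cv2.imwrite("pics/final.png",np.hstack([cv2.resize(im,(400,300)),cv2.resize(it[115:205,215:335],(400,300))]))
```

```text
pin grip 236 [ 577.3 -200.6  125.8] zmax 131.7
collar 132 [ 578.6 -200.6   97.5] zmax 99.4
drop 1001 [ 627.1 -128.1  146.4] zmax 170.2
```

View pics/final.png

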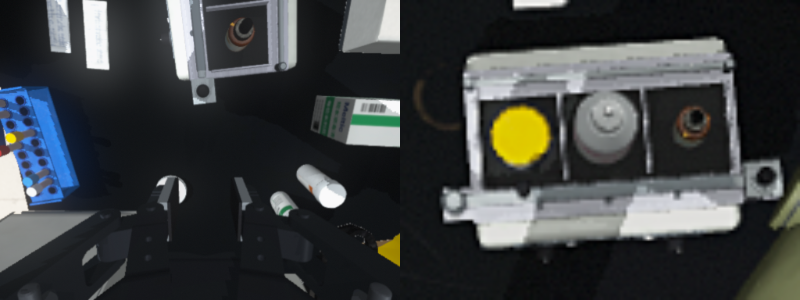

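Run:
```python
from h import *
im,d,m,C=shot("wrist"); P=cloud(d,m,C)
q=P[(np.hypot(P[...,0]-578,P[...,1]+200.5)<14)&(d>0)]
print(np.histogram(q[:,2],bins=np.arange(88,136,2)))
t=np.median(q[(q[:,2]>125)][:,2]); e=np.median(P[(np.hypot(P[...,0]-578,P[...,1]+200.5)>14)&(np.hypot(P[...,0]-578,P[...,1]+200.5)<19)&(d>0)&(P[...,2]>88)&(P[...,2]<97)][:,2]); print(t,e,t-e,"expect 36")
if abs(t-e-36)<2.5: print(close_job())
```

```text
(array([  0,   0,  36, 102,  38,  60,   2,   0,   0,   0,   0,   0,   0,
         0,   0,   5,   9,   0,  10,  28,  91,  93,   4]), array([ 88,  90,  92,  94,  96,  98, 100, 102, 104, 106, 108, 110, 112,
       114, 116, 118, 120, 122, 124, 126, 128, 130, 132, 134]))
129.83496612799433 94.44511593066807 35.38985019732627 expect 36
the job is handed in; nothing more can be done
None
```

The shaker is loaded, the gate is shut and pinned, and the job was handed in at about 41 s of the 133 s allowed.

- **Vessels:** The last view shows the cup in the left bay, the bottle in the middle and the dropper on the right. After placing, each measured within about 3 mm of its bay centre, and all three looked upright. Their tops were at the heights expected for standing on the mat.
- **Gate:** I swung it by the knob until it pressed on its stop at about 8 N. The eye lay over the locking post in the close view.
- **Pin:** It went in without side force until the collar seated at about 7 N. The grip top measured 35.4 mm above the eye, against 36 mm when fully seated.

**Disagreements:**
- The top and wrist cameras differed by 2 to 5 mm on several points, so I aligned the pin and hole within one wrist view.
- The gate's stop came about 3 mm further than the top view had predicted.
- In the final check the wrist camera could not see the cup, bottle or knob. For those I relied on the earlier measurements and the last top picture.

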